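# Load a row of blanks into the drilling fixture

### The job

Three aluminium blanks wait in a loose row on the fixture's plate: set the spare blank from the bench behind them as the fourth, then close the row up and slide all four along the fence as one block into the channel until the first one sits against the rubber-faced end stop. Press the row home with a gentle push you can feel at the stop (about 5 N, never as much as 15 N), and leave the four square, touching each other and the stop, with nothing held. Do not lift or tip the three that are on the plate, and leave the hole saws and the carton alone.

Things in the scene. Friction and masses are not known exactly. Their poses are not given: they have to be found in the camera images.
- fixture: fixed drilling fixture on the bench: aluminium plate 360 x 90 mm, 10 mm thick. Origin on the plate's underside, on the channel's centre line; x = the way the row is pushed, y = across, towards the robot, z up. The plate runs from x = -190 to +170 mm, upper face at z = 10. A fence along the far side, a short rail on the near side, both only 12 mm high above the plate, and an end stop at +x.
- fence_start (a point): upper inner edge of the fence at the end where the row waits (fixture x = -130, y = -20 mm). The fence is straight and 12 mm thick, runs from here to x = +135; its top is 22 mm above the bench. On the other side of the waiting row the plate is open.
- channel_mouth (a point): on the plate's upper face, on the centre line, where the channel begins (fixture x = +10 mm). The channel runs on to x = +135, 40 mm wide (y -20 to +20) for the 36 mm blanks. On the rail's side a slanting lead-in guides blanks in: it opens from y = +20 here to about +31 at x = -16.
- stop: fixed steel bracket at the plate's +x end (frame equal to the fixture's, origin there too). Its adjusting screw carries the stop pad, 32 mm wide, 28 high, rubber-faced. The screw was set by hand and stays put: the face lies somewhere from fixture x = +100 to +124 mm, where exactly is not measured. The rubber gives about 1 mm per 2.5 N, at most 7 mm.
- blank_1_mid (a point): centre (half-way up) of blank 1, the head of the row, nearest the stop: aluminium block, dark dot on top, 30 mm along x, 36 mm along y, 32 mm high (z up), about 0.1 kg; all four alike. In the row its x is roughly the fixture's x; gaps of 4 to 12 mm, a little out of line and askew. Sliding takes 0.3 to 1.5 N each.
- blank_2_mid (a point): centre (half-way up) of blank 2, the second of the row: aluminium block, dark dot on top, 30 mm along x, 36 mm along y, 32 mm high (z up), about 0.1 kg; all four alike. In the row its x is roughly the fixture's x; gaps of 4 to 12 mm, a little out of line and askew. Sliding takes 0.3 to 1.5 N each.
- blank_3_mid (a point): centre (half-way up) of blank 3, the third, last of the three on the plate, farthest from the stop: aluminium block, dark dot on top, 30 mm along x, 36 mm along y, 32 mm high (z up), about 0.1 kg; all four alike. In the row its x is roughly the fixture's x; gaps of 4 to 12 mm, a little out of line and askew. Sliding takes 0.3 to 1.5 N each.
- blank_4_mid (a point): centre (half-way up) of blank 4, the spare, standing on the bench on the robot's side of the fixture: aluminium block, dark dot on top, 30 mm along x, 36 mm along y, 32 mm high (z up), about 0.1 kg; all four alike. In the row its x is roughly the fixture's x; gaps of 4 to 12 mm, a little out of line and askew. Sliding takes 0.3 to 1.5 N each.
- hole_saw_a: bystander: reddish hole saw standing on its back, 45 mm wide, 38 mm high; origin under its centre
- hole_saw_b: bystander: dark hole saw standing on its back, 34 mm wide, 36 mm high; origin under its centre
- white_carton: bystander: flat white carton 55 x 75 x 16 mm; origin under its centre
There are look-alikes about, which are no part of the job. Leave any yellow look-alike of the part that bears blank_1_mid alone. What is shaped like the part that bears blank_2_mid but red is not meant.

How it is judged:
By the outcome, as a careful person would: the job done as asked, in the order asked, and still so for the second after the job is handed in, with the robot touching nothing.
It also fails if it takes over 64 s, if anything falls off the work surface, if the arm or the gripper's body presses on something with over 40 N, if the wrist force passes 120 N, or if a joint passes its speed limit or range.

### The arm

A 6-joint arm with a two-finger parallel gripper is mounted at the origin on a cart in front of the work surface, level with it; the furniture and walls round the work are solid. World frame = base frame: x ahead of the robot, y to its left, z up, the work surface at z = 0. Lengths are in m, angles in degrees, forces in N, time in s.
With the tool pointing down it reaches from about 0.4 to 0.825 m from the base axis. Payload 7 kg.
Tool frame: the origin (TCP) lies midway between the tips of the shut fingers; the grasp point (between the pads) lies 19 mm behind it; z points along the fingers, y is the line along which they close (so a half turn about z gives the same grasp; the last joint's range is limited). The gripper opens to 88 mm and grips with 3 to 60 N. Pads are 19 mm wide; open, the fingers measure 130 mm over their backs; the gripper's body (78 mm by 193 mm) begins 47 mm behind the grasp point.
Start: joints at [83.199, 20.546, 0.682, 0, -70.136, -16.507], TCP at [0.267, 0.62, 0.227] pointing down, gripper open.
Joint ranges: [-176.03, 176.03], [-82.01, 121.73], [-58.28, 71.71], [-173.87, 95.51], [-174.79, -0.11], [-173.66, 173.66]. Speed limits (degrees/s): [136.94, 136.94, 172.46, 180, 180, 180].

### API

Orientations are given as [roll, pitch, yaw] about the fixed x, y, z axes, in that order (R = Rz(yaw) Ry(pitch) Rx(roll)).
In Python, from plant import telemetry, viewer, workorder gives the robot as it stands. The module is installed in compiled form; this text tells all that it offers.
- The arm moves only by the tool carry_out, never from a script. Its argument "rows" is a list of rows, each a list of 6 numbers: the shift along the tool's x, y, z in m, then the turn, a rotation vector about the tool's x, y, z in rad. In form: [[tx, ty, tz, ax, ay, az], ...]. A call has 1 to 8 rows; each row is the pose to reach, as a shift and turn from the pose commanded when the call began, along the tool's axes at that moment; what a row does not reach only later rows make up. A row lasts 1/8 s, in which the tool goes at most 62.5 mm and 10.7 degrees, less where a joint would pass 70% of its speed; a pose out of reach is approached as far as the arm can. A call with a gripper value outside its range is refused whole. "grip" is the gripper's target within -1 to 1 (fully open at 1, half-way at 0, shut at -1), set as the call begins (left out, the last holds). The fingers move at their own pace and stop on an object; the grip force is fixed at half the most. Time passes only in rows, so rows that repeat a pose let the fingers close. It gives the time, the measured TCP pose, the force, the opening and the grip force at its end, in the units of the state.
- telemetry.get_obs(): the state, without advancing time (a new reading comes with each control period).
- viewer.snapshot(name): name is "scene" or "top"; returns the picture (420x560x3 uint8, red, green, blue); there is no depth.
- viewer.camera_info(name): a dict with "intrinsics" (3x3 intrinsics, pixels), "extrinsics" (4x4, takes a point from camera to world coordinates). Camera axes: x right, y down, z forward; pixel columns grow to the right and rows downward; lengths in m; the calibration is good to about 2 mm. A picture is of the moment at which its call begins. camera_info takes no time and is no camera call.
- workorder.close_job(): hands the job in; it is judged then, once.
The state is a dict: "clock": time; "joint_pos": joint angles; "qvel": joint speeds; "tau": joint torques, N m; "tool_pos": TCP position; "orientation": TCP orientation; "force": force on the tool from outside, world axes, zero at the start; "moment": the same for the moment, N m; "opening": finger opening in m; "gripper_force": force on a finger pad.
Only numpy, scipy, OpenCV 4.12 (cv2) and the standard library are available. Lean on these libraries where they do the work, as an engineer would, in place of code of your own. Each camera call takes 0.05 s, during which the arm holds its last target. There are 200 camera calls.

## Working session

There is one attempt and no reset: what is moved stays moved. The work goes in short steps, Python scripts to look and compute and a tool call to move; the robot and the scene stay as the last step left them, time stands still between calls to the robot, and variables do not carry over. Pictures are saved under pics/ and viewed, at most 12 in all, crops included, and the job is handed in when it is done.

Besides the shell and the picture viewer there is one more tool, called after "Emit:" by a JSON object that holds its "name" and its "arguments". carry_out: Moves the arm, as the interface text tells. Its arguments: {"type":"object","properties":{"rows":{"type":"array"},"grip":{"type":"number"}},"required":["rows"]}

```bash
mkdir -p pics; python3 - <<'E'
from plant import telemetry, viewer
import cv2, numpy as np
for n in ("scene","top"):
    im=viewer.snapshot(n); cv2.imwrite(f"pics/{n}0.png",cv2.cvtColor(im,cv2.COLOR_RGB2BGR))
    c=viewer.camera_info(n); print(n,np.round(c["intrinsics"],2).tolist(),np.round(c["extrinsics"],4).tolist())
o=telemetry.get_obs(); print({k:np.round(v,3).tolist() for k,v in o.items()})
E
```

```text
scene [[387.8, 0.0, 282.96], [0.0, 387.8, 205.54], [0.0, 0.0, 1.0]] [[0.6962, -0.5131, 0.5021, 0.0471], [-0.7179, -0.5004, 0.4841, -0.5467], [0.0029, -0.6974, -0.7167, 0.6872], [0.0, 0.0, 0.0, 1.0]]
top [[493.32, 0.0, 281.66], [0.0, 493.32, 210.33], [0.0, 0.0, 1.0]] [[0.0836, -0.9738, 0.2114, 0.2102], [-0.9965, -0.0826, 0.0133, -0.1324], [0.0046, -0.2118, -0.9773, 1.3247], [0.0, 0.0, 0.0, 1.0]]
{'clock': 0.1, 'joint_pos': [83.198, 20.589, 0.642, -0.018, -70.137, -16.507], 'qvel': [0.068, -0.062, 0.134, -0.007, -0.06, -0.019], 'tau': [-0.002, -58.416, 29.375, 7.015, 0.01, -0.0], 'tool_pos': [0.267, 0.62, 0.226], 'orientation': [179.914, -0.007, -23.315], 'force': [0.037, 0.08, -0.348], 'moment': [0.001, 0.008, -0.001], 'gripper_force': 0.0, 'opening': 0.088}
```

View pics/scene0.png

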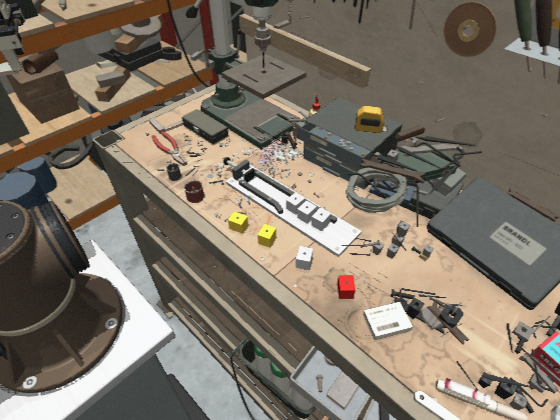

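View pics/top0.png

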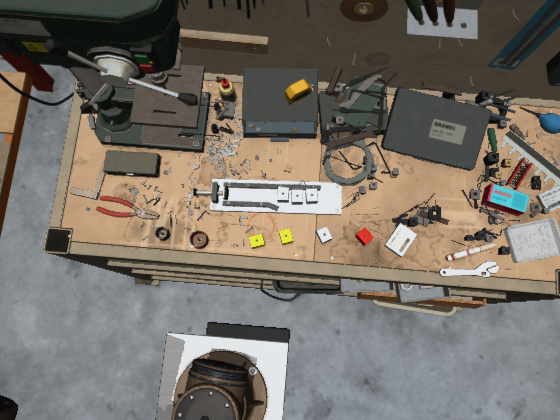

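The scene view shows the white fixture at about (290,207) and three blanks near (295–325,200–215). The spare blank is at (304,257), with yellow and red decoys, two hole saws (173,172)/(194,190) and the carton (388,320). In the top view the row is at x 283–312, y 195 and the spare is at (324,235). I'll zoom in on both.

```bash
python3 - <<'E'
import cv2,numpy as np
a=cv2.imread("pics/top0.png")[165:260,185:355]; b=cv2.imread("pics/scene0.png")[150:275,215:375]
cv2.imwrite("pics/c1.png",cv2.resize(a,None,fx=4.7,fy=4.7,interpolation=cv2.INTER_CUBIC))
cv2.imwrite("pics/c2.png",cv2.resize(b,None,fx=4.7,fy=4.7,interpolation=cv2.INTER_CUBIC))
E
```

```text
(no output)
```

View pics/c1.png

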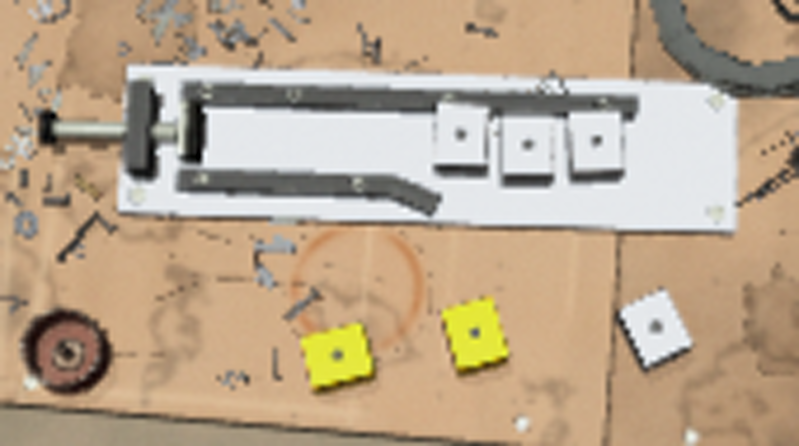

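View pics/c2.png

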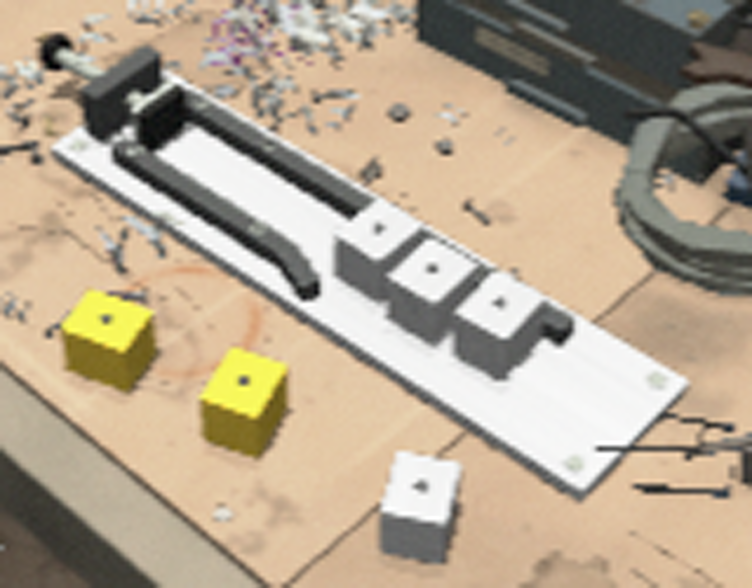

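The crops show the dots in c1 at b1 (461,134), b2 (528,144), b3 (597,140) and b4 (656,327). The plate corners are near (127,66), (738,84), (736,232) and (119,212), and the stop pad face is at about x=205. In c2 the dots are at (378,230), (433,268), (500,303) and (420,486). Next I'll turn these into positions.

```bash
cat > h.py <<'E'
import numpy as np, cv2
from plant import viewer, telemetry
def cam(n):
    c=viewer.camera_info(n); return np.array(c["intrinsics"]),np.array(c["extrinsics"])
def onz(n,p,z):
    K,T=cam(n); p=np.atleast_2d(p).astype(float)
    d=np.c_[p,np.ones(len(p))]@np.linalg.inv(K).T@T[:3,:3].T; o=T[:3,3]
    return o+d*((z-o[2])/d[:,2])[:,None]
def proj(n,P):
    K,T=cam(n); q=(np.atleast_2d(P)-T[:3,3])@T[:3,:3]@K.T; return q[:,:2]/q[:,2:]
def dot(g,p,r=3):   # dark centroid about p on a bright face
    x,y=np.round(p).astype(int); w=g[y-r:y+r+1,x-r:x+r+1].astype(float)
    w=np.clip(np.percentile(w,60)-w-15,0,None); Y,X=np.mgrid[y-r:y+r+1,x-r:x+r+1]
    return np.array([(w*X).sum(),(w*Y).sum()])/w.sum()
def tri(a,b):
    oa,ob=cam("scene")[1][:3,3],cam("top")[1][:3,3]
    da,db=onz("scene",a,0)[0]-oa,onz("top",b,0)[0]-ob
    s=np.linalg.lstsq(np.c_[da,-db],ob-oa,rcond=None)[0]; A,B=oa+da*s[0],ob+db*s[1]
    return (A+B)/2,np.linalg.norm(A-B)
E
python3 - <<'E'
from h import *
np.set_printoptions(precision=4,suppress=True)
t=cv2.imread("pics/top0.png",0); s=cv2.imread("pics/scene0.png",0)
f=lambda p,o:(np.array(p,float)+.5)/4.7-.5+o
T=[f(p,(185,165)) for p in [(461,134),(528,144),(597,140),(656,327)]]
S=[f(p,(215,150)) for p in [(378,230),(433,268),(500,303),(420,486)]]
for i in range(4):
    a,b=dot(s,S[i]),dot(t,T[i]); zt=.032 if i==3 else .042
    print(i+1,"tri",*tri(a,b),"top",onz("top",b,zt)[0],"scene",onz("scene",a,zt)[0])
c=[(127,66),(738,84),(736,232),(119,212)]
P=onz("top",f(c,(185,165)),.01); print("plate top",P)
Q=onz("scene",f([(688,383),(582,495),(52,152)],(215,150)),.01); print("plate scene R-far,R-near,L-near",Q)
fe=[(638,97),(637,118),(185,103)]; print("fence R-far-top,R-near",onz("top",f(fe,(185,165)),.022))
print("pad face",onz("top",f([(204,100),(204,158)],(185,165)),.038))
for n,p,o in (("top",[(620,305),(660,288),(693,345),(648,370)],(185,165)),("scene",[(398,452),(460,460),(448,515),(383,502)],(215,150))):
    print("b4",n,onz(n,f(p,o),.032))
for n,p,o in (("scene",[(336,238),(380,197),(422,226),(376,264)],(215,150)),("scene",[(388,270),(430,232),(476,262),(432,300)],(215,150)),("scene",[(455,308),(498,270),(544,300),(504,338)],(215,150))):
    print("row",onz(n,f(p,o),.042)[:,:2])
E
```

```text
1 tri [ 0.5358 -0.114   0.0419] 0.0018578198534560976 top [ 0.535  -0.1135  0.042 ] scene [ 0.5366 -0.1145  0.042 ]
2 tri [ 0.5327 -0.1527  0.0431] 0.0019702003326416383 top [ 0.5322 -0.1521  0.042 ] scene [ 0.5345 -0.1525  0.042 ]
3 tri [ 0.5382 -0.1915  0.0432] 0.0018685808164769543 top [ 0.5378 -0.1909  0.042 ] scene [ 0.54   -0.1913  0.042 ]
4 tri [ 0.4359 -0.2331  0.0326] 0.0019501579405674877 top [ 0.4352 -0.2325  0.032 ] scene [ 0.4371 -0.2333  0.032 ]
plate top [[ 0.5675  0.0858  0.01  ]
 [ 0.5871 -0.273   0.01  ]
 [ 0.4983 -0.277   0.01  ]
 [ 0.4798  0.0805  0.01  ]]
plate scene R-far,R-near,L-near [[ 0.5877 -0.2742  0.01  ]
 [ 0.4982 -0.2795  0.01  ]
 [ 0.4791  0.0762  0.01  ]]
fence R-far-top,R-near [[ 0.5709 -0.2142  0.022 ]
 [ 0.5583 -0.2144  0.022 ]
 [ 0.545   0.0478  0.022 ]]
pad face [[0.5436 0.0349 0.038 ]
 [0.5095 0.0312 0.038 ]]
b4 top [[ 0.4457 -0.2116  0.032 ]
 [ 0.4574 -0.2335  0.032 ]
 [ 0.4264 -0.2542  0.032 ]
 [ 0.4101 -0.2298  0.032 ]]
b4 scene [[ 0.4442 -0.2129  0.032 ]
 [ 0.4604 -0.2362  0.032 ]
 [ 0.4335 -0.2526  0.032 ]
 [ 0.4187 -0.2272  0.032 ]]
row [[ 0.5167 -0.1041]
 [ 0.5538 -0.0997]
 [ 0.5531 -0.1292]
 [ 0.5174 -0.1308]]
row [[ 0.5185 -0.1379]
 [ 0.5527 -0.135 ]
 [ 0.5529 -0.1653]
 [ 0.5185 -0.1668]]
row [[ 0.5223 -0.1783]
 [ 0.5563 -0.1766]
 [ 0.5564 -0.2057]
 [ 0.5239 -0.2078]]
```

```bash
cat > g.py <<'E'
import sys,numpy as np
from scipy.spatial.transform import Rotation as R
from plant import telemetry
o=telemetry.get_obs(); r0=R.from_euler("xyz",o["orientation"],degrees=True)
def rel(x,y,z,psi):
    t=r0.inv().apply(np.array([x,y,z])-o["tool_pos"]); a=(r0.inv()*R.from_euler("xyz",[180,0,psi],degrees=True)).as_rotvec()
    return np.r_[np.round(t,4),np.round(a,3)].tolist()
def fix(fx,fy):  # fixture mm -> world m
    u=np.array([-.053,.9986]); v=np.array([-.9986,-.053]); return np.array([.5325,-.086])+(fx*u+fy*v)/1e3
def tofix(p):
    d=(np.array(p[:2])-[.5325,-.086])*1e3; return d@[-.053,.9986],d@[-.9986,-.053]
E
python3 -c "
from g import *
print(rel(.5,.25,.2,-40)); print(rel(.436,-.233,.12,-59)); print(fix(-146,-1.5),fix(119,0))"
```

```text
[0.3603, 0.2471, 0.0261, 0.001, -0.0, 0.291]
[0.4927, 0.7158, 0.1069, 0.001, -0.001, 0.623]
[ 0.5417359 -0.2317161] [0.526193  0.0328334]
```

Emit:
{"name": "carry_out", "arguments": {"rows": [[0.36, 0.247, 0.026, 0, 0, 0.291], [0.36, 0.247, 0.026, 0, 0, 0.291], [0.36, 0.247, 0.026, 0, 0, 0.291], [0.36, 0.247, 0.026, 0, 0, 0.291], [0.36, 0.247, 0.026, 0, 0, 0.291], [0.36, 0.247, 0.026, 0, 0, 0.291], [0.36, 0.247, 0.026, 0, 0, 0.291], [0.493, 0.716, 0.107, 0, 0, 0.623]]}}

```text
clock: 1.1
tool_pos: [0.4937, 0.1879, 0.1897]
orientation: [-180.0, -0.0, -51.0]
force: [-0.1, -0.1, 0.1]
opening: 0.0877
gripper_force: 0.0
```

```bash
python3 -c "
from g import *
print(o['tool_pos'],o['orientation'],rel(.436,-.233,.12,-59))"
```

```text
[0.49374256 0.1878801  0.18974358] [-1.79997025e+02 -3.05639323e-02 -5.09597205e+01] [0.2905, 0.31, 0.0699, -0.0, -0.001, 0.14]
```

Emit:
{"name": "carry_out", "arguments": {"rows": [[0.29, 0.31, 0.07, 0, 0, 0.14], [0.29, 0.31, 0.07, 0, 0, 0.14], [0.29, 0.31, 0.07, 0, 0, 0.14], [0.29, 0.31, 0.07, 0, 0, 0.14], [0.29, 0.31, 0.07, 0, 0, 0.14], [0.29, 0.31, 0.07, 0, 0, 0.14], [0.29, 0.31, 0.07, 0, 0, 0.14], [0.29, 0.31, 0.07, 0, 0, 0.14]]}}

```text
clock: 2.1
tool_pos: [0.4337, -0.2342, 0.1191]
orientation: [179.9, 0.1, -59.1]
force: [-0.2, 0.8, 0.1]
opening: 0.0873
gripper_force: 0.0
```

```bash
python3 -c "
from g import *
from h import *
print(o['tool_pos'],o['orientation'],rel(.436,-.233,.013,-59))
for n in ('scene','top'):
    im=cv2.cvtColor(viewer.snapshot(n),cv2.COLOR_RGB2BGR); cv2.imwrite(f'pics/{n}1.png',im)
    x,y=proj(n,[.46,-.2,.03])[0].astype(int); c=im[max(0,y-60):y+60,x-50:x+50]
    cv2.imwrite(f'pics/k_{n}.png',cv2.resize(c,(400,480),interpolation=cv2.INTER_CUBIC))
cv2.imwrite('pics/k1.png',np.hstack([cv2.imread('pics/k_scene.png'),cv2.imread('pics/k_top.png')]))"
```

```text
[ 0.43370948 -0.23418546  0.11907586] [ 1.79879874e+02  9.19708308e-02 -5.90542695e+01] [0.0003, -0.0028, 0.1061, 0.002, 0.002, -0.001]
```

View pics/k1.png

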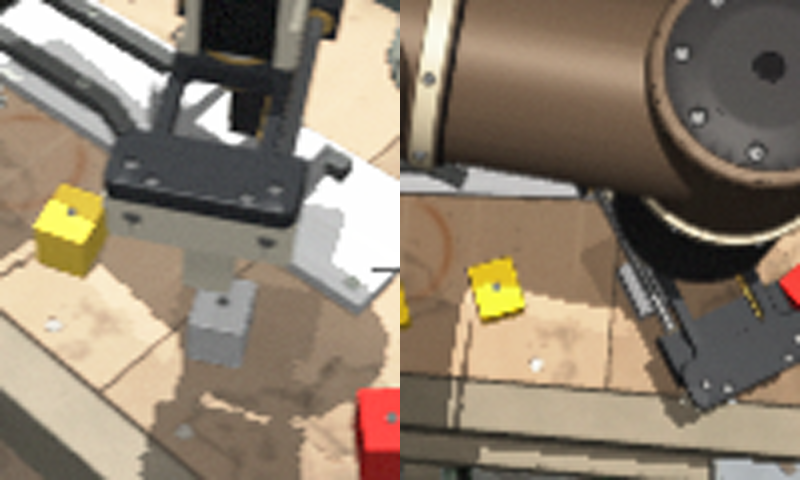

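The scene half shows the gripper centred over the spare, whose dot is at (222,300), and the open fingers line up with its 36 mm axis. I'll descend with the opening reduced and grip.

Emit:
{"name": "carry_out", "arguments": {"grip": 0.36, "rows": [[0, -0.002, 0.05, 0.002, 0.002, 0], [0, -0.002, 0.07, 0.002, 0.002, 0], [0, -0.002, 0.09, 0.002, 0.002, 0], [0, -0.002, 0.105, 0.002, 0.002, 0], [0, -0.002, 0.105, 0.002, 0.002, 0], [0, -0.002, 0.105, 0.002, 0.002, 0]]}}

```text
clock: 2.95
tool_pos: [0.438, -0.2296, 0.016]
orientation: [-179.9, -0.1, -58.7]
force: [0.7, -0.0, 0.1]
opening: 0.0597
gripper_force: 0.0
```

Emit:
{"name": "carry_out", "arguments": {"grip": -0.4, "rows": [[0, 0, 0, 0, 0, 0], [0, 0, 0, 0, 0, 0], [0, 0, 0, 0, 0, 0], [0, 0, 0, 0, 0, 0], [0, 0, 0, 0, 0, 0]]}}

```text
clock: 3.58
tool_pos: [0.4374, -0.2303, 0.0157]
orientation: [-179.9, -0.1, -58.7]
force: [-1.1, 1.1, 6.7]
opening: 0.0357
gripper_force: 30.0
```

```bash
python3 -c "
from g import *
print(o['opening'],o['gripper_force'],o['tool_pos'],o['orientation'])
x,y=o['tool_pos'][:2]
print(rel(x,y,.08,-59)); print(rel(*fix(-146,-1.5),.08,-87))"
```

```text
0.03571690540504838 29.969696402549744 [ 0.43735214 -0.23030789  0.01565549] [-1.79876189e+02 -1.27086507e-01 -5.87450082e+01]
[0.0001, -0.0001, -0.0643, -0.002, -0.002, 0.004]
[0.0555, -0.0886, -0.064, -0.003, -0.002, 0.493]
```

Emit:
{"name": "carry_out", "arguments": {"rows": [[0, 0, -0.03, 0, 0, 0.004], [0, 0, -0.064, 0, 0, 0.004], [0.0555, -0.0885, -0.064, 0, 0, 0.493], [0.0555, -0.0885, -0.064, 0, 0, 0.493], [0.0555, -0.0885, -0.064, 0, 0, 0.493], [0.0555, -0.0885, -0.064, 0, 0, 0.493], [0.0555, -0.0885, -0.064, 0, 0, 0.493], [0.0555, -0.0885, -0.064, 0, 0, 0.493]]}}

```text
clock: 4.58
tool_pos: [0.5412, -0.2318, 0.0797]
orientation: [-179.8, -0.0, -86.9]
force: [-0.2, 0.4, -1.2]
opening: 0.0356
gripper_force: 30.0
```

```bash
python3 -c "
from g import *
print(o['opening'],o['gripper_force'],o['tool_pos'],o['orientation'],o['force'],tofix(o['tool_pos']))
print(rel(*fix(-146,-1.5),.0255,-87))"
```

```text
0.03562774417074858 29.963983297348022 [ 0.541162   -0.23175573  0.07972669] [-1.79841107e+02 -4.54195852e-02 -8.69190739e+01] [-0.2271546   0.44458975 -1.18595117] (np.float64(-146.0107538940246), np.float64(-0.9248188306528804))
[-0.0001, -0.0004, 0.0542, -0.003, -0.001, 0.001]
```

Emit:
{"name": "carry_out", "arguments": {"rows": [[0, 0, 0.03, -0.003, 0, 0], [0, 0, 0.045, -0.003, 0, 0], [0, 0, 0.05, -0.003, 0, 0], [0, 0, 0.0535, -0.003, 0, 0], [0, 0, 0.0535, -0.003, 0, 0]]}}

```text
clock: 5.2
tool_pos: [0.542, -0.2318, 0.0265]
orientation: [-180.0, -0.1, -87.0]
force: [0.8, 0.4, -0.5]
opening: 0.0354
gripper_force: 30.0
```

```bash
python3 -c "
from g import *
from h import *
print(o['tool_pos'],o['orientation'],o['force'],tofix(o['tool_pos']))
im=cv2.cvtColor(viewer.snapshot('scene'),cv2.COLOR_RGB2BGR); cv2.imwrite('pics/s2.png',im)
cv2.imwrite('pics/s2c.png',cv2.resize(im[140:260,220:380],None,fx=4.7,fy=4.7,interpolation=cv2.INTER_CUBIC))"
```

```text
[ 0.5419791  -0.23180601  0.02647348] [-1.79987446e+02 -5.59723641e-02 -8.69802016e+01] [ 0.83931749  0.3916784  -0.51517776] (np.float64(-146.1042768635101), np.float64(-1.7381119821718376))
```

View pics/s2c.png

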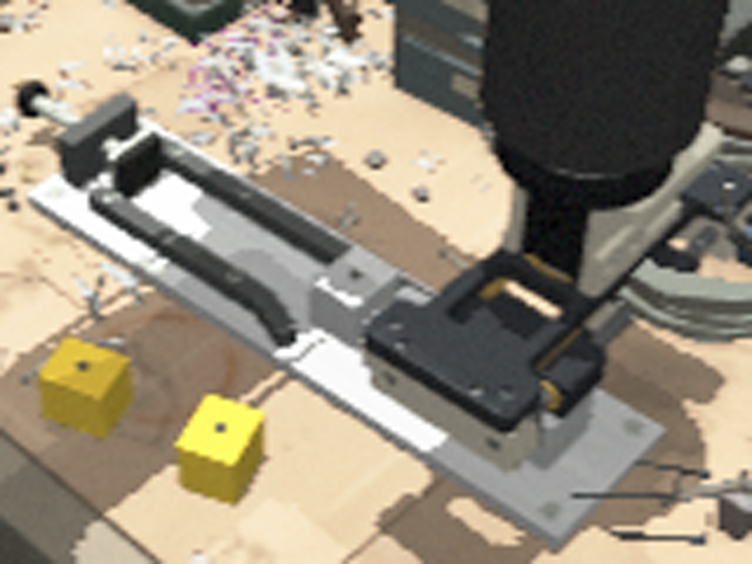

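The crop shows the spare held square behind the row and just above the plate. Blank 1 is at (355,275), hard by the fence, and the gripper is clear of the fence. I'll seat the spare, release it and grip it again.

Emit:
{"name": "carry_out", "arguments": {"grip": 0.25, "rows": [[0, 0, 0.0005, 0, 0, 0], [0, 0, 0.0005, 0, 0, 0], [0, 0, 0.0005, 0, 0, 0]]}}

```text
clock: 5.62
tool_pos: [0.5419, -0.2318, 0.0259]
orientation: [-180.0, -0.1, -87.0]
force: [1.0, -0.4, -0.3]
opening: 0.0539
gripper_force: 0.0
```

Emit:
{"name": "carry_out", "arguments": {"grip": -0.4, "rows": [[0, 0, 0, 0, 0, 0], [0, 0, 0, 0, 0, 0], [0, 0, 0, 0, 0, 0], [0, 0, 0, 0, 0, 0]]}}

```text
clock: 6.12
tool_pos: [0.5418, -0.2318, 0.0256]
orientation: [180.0, -0.0, -87.0]
force: [-0.8, -0.5, -0.0]
opening: 0.036
gripper_force: 30.0
```

```bash
python3 -c "
from g import *
print(o['tool_pos'],o['orientation'],o['force'],tofix(o['tool_pos']))"
```

```text
[ 0.54175351 -0.23176126  0.02563505] [ 1.79987344e+02 -4.91998260e-02 -8.69897485e+01] [-0.84534916 -0.53600836 -0.0477915 ] (np.float64(-146.04763325470236), np.float64(-1.515203174547632))
```

Emit:
{"name": "carry_out", "arguments": {"rows": [[-0.003, 0, 0, 0, 0, 0], [-0.006, 0, 0, 0, 0, 0], [-0.009, 0, 0, 0, 0, 0], [-0.012, 0, 0, 0, 0, 0], [-0.015, 0, 0, 0, 0, 0], [-0.018, 0, 0, 0, 0, 0], [-0.021, 0, 0, 0, 0, 0], [-0.024, 0, 0, 0, 0, 0]]}}

```text
clock: 7.12
tool_pos: [0.5404, -0.2077, 0.0256]
orientation: [180.0, -0.1, -87.0]
force: [0.4, -1.4, -0.4]
opening: 0.0358
gripper_force: 30.0
```

Emit:
{"name": "carry_out", "arguments": {"rows": [[-0.002, 0, 0, 0, 0, 0], [-0.004, 0, 0, 0, 0, 0], [-0.006, 0, 0, 0, 0, 0], [-0.006, 0, 0, 0, 0, 0]]}}

```text
clock: 7.62
tool_pos: [0.5402, -0.2016, 0.0256]
orientation: [180.0, -0.0, -87.0]
force: [0.8, -0.7, 0.2]
opening: 0.0359
gripper_force: 30.0
```

```bash
python3 -c "
from g import *
from h import *
print(o['tool_pos'],o['orientation'],o['force'],tofix(o['tool_pos']))
im=cv2.cvtColor(viewer.snapshot('scene'),cv2.COLOR_RGB2BGR); cv2.imwrite('pics/s3.png',im)
cv2.imwrite('pics/s3c.png',cv2.resize(im[165:245,270:360],None,fx=7,fy=7,interpolation=cv2.INTER_CUBIC))"
```

```text
[ 0.54015826 -0.20155452  0.02559611] [ 1.79986980e+02 -3.79034369e-02 -8.69882946e+01] [ 0.77044739 -0.65239502  0.19612403] (np.float64(-115.79863326175679), np.float64(-1.5231486533401644))
```

View pics/s3c.png

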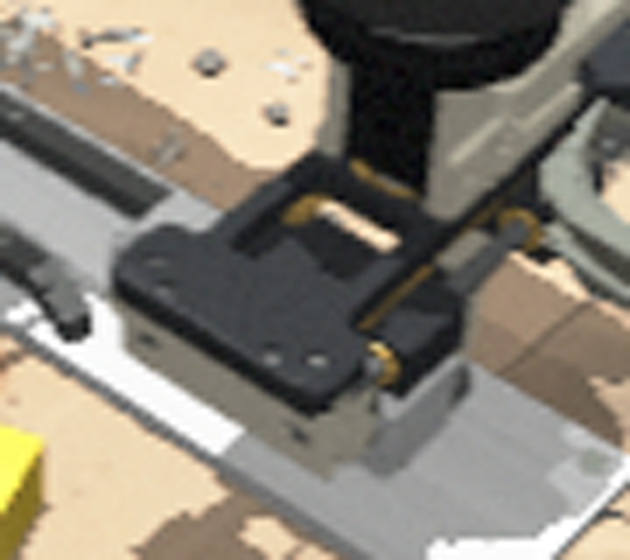

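The gripper body hides the row, so I'll use touch instead. I'll feel for the fence with the held spare.

Emit:
{"name": "carry_out", "arguments": {"rows": [[0, -0.0005, 0, 0, 0, 0], [0, -0.001, 0, 0, 0, 0], [0, -0.001, 0, 0, 0, 0]]}}

```text
clock: 8.05
tool_pos: [0.5402, -0.2016, 0.0256]
orientation: [179.9, -0.0, -87.0]
force: [-2.8, 2.2, 5.1]
opening: 0.0356
gripper_force: 30.0
```

```bash
python3 -c "
from g import *
print(o['force'],tofix(o['tool_pos']))"
```

```text
[-2.81897969  2.18968408  5.10870934] (np.float64(-115.8498353910559), np.float64(-1.5738450171993164))
```

Emit:
{"name": "carry_out", "arguments": {"grip": 0.25, "rows": [[0, 0.001, 0, 0, 0, 0], [0, 0.001, 0, 0, 0, 0], [0, 0.001, 0, 0, 0, 0], [0, 0.001, -0.02, 0, 0, 0], [0, 0.001, -0.08, 0, 0, 0], [-0.06, 0.03, -0.12, 0, 0, 0], [-0.35, 0.1, -0.14, 0, 0, 0], [-0.35, 0.1, -0.14, 0, 0, 0]]}}

```text
clock: 9.05
tool_pos: [0.4774, -0.0344, 0.1495]
orientation: [-179.9, -0.0, -87.1]
force: [0.8, 1.5, -0.1]
opening: 0.0548
gripper_force: 0.0
```

Emit:
{"name": "carry_out", "arguments": {"rows": [[-0.23, 0.035, 0, 0, 0, 0], [-0.23, 0.035, 0, 0, 0, 0], [-0.23, 0.035, 0, 0, 0, 0], [-0.23, 0.035, 0, 0, 0, 0]]}}

```text
clock: 9.55
tool_pos: [0.4301, 0.1946, 0.1489]
orientation: [-180.0, -0.0, -86.9]
force: [0.3, 0.9, -0.5]
opening: 0.0549
gripper_force: 0.0
```

```bash
python3 -c "
from g import *
from h import *
print(o['tool_pos'],o['orientation'],o['force'])
i1=cv2.cvtColor(viewer.snapshot('scene'),cv2.COLOR_RGB2BGR);i2=cv2.cvtColor(viewer.snapshot('top'),cv2.COLOR_RGB2BGR)
cv2.imwrite('pics/s4.png',i1);cv2.imwrite('pics/t4.png',i2)
a=cv2.resize(i1[165:235,270:350],(640,560),interpolation=cv2.INTER_CUBIC)[:,:]
b=cv2.resize(i2[175:225,260:340],(640,400),interpolation=cv2.INTER_CUBIC)
cv2.imwrite('pics/k4.png',cv2.resize(np.vstack([a[:,:],b]),(400,600),interpolation=cv2.INTER_AREA))"
```

```text
[0.43007699 0.19460469 0.14894606] [-1.79966772e+02 -3.38972084e-04 -8.69052906e+01] [ 0.31131502  0.91349935 -0.53137639]
```

View pics/k4.png

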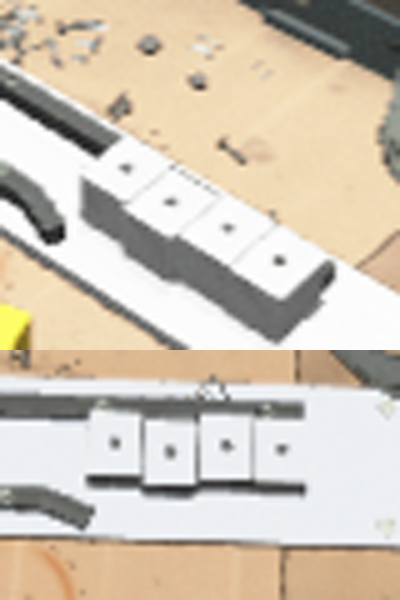

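Blanks 1 to 4 are now closed up along the fence, with dots in the top half at (115,443), (170,452), (226,445) and (282,449). Blank 2 stands about 3 mm towards the robot. I'll measure that.

```bash
python3 - <<'E'
from h import *; from g import tofix,rel,fix
t=cv2.imread("pics/t4.png",0); s=cv2.imread("pics/s4.png",0)
for a,b in zip([(295.2,198.6),(304.2,205.6),(315.6,210.6),(326,217)],[(283,193.6),(294,195.4),(305.2,194),(316.4,194.8)]):
    P,e=tri(dot(s,a,2),dot(t,b,2)); print(np.round(P,4),np.round(tofix(P),1),np.round(tofix(onz("top",dot(t,b,2),.042)[0]),1))
for z in(.12,.026): print(rel(*fix(-58,-.8),z,-87))
E
```

```text
[ 0.5354 -0.1137  0.0419] [-27.8  -1.5] [-27.4  -1. ]
[ 0.5331 -0.1438  0.0424] [-57.7   2.5] [-57.2   3.1]
[ 0.5393 -0.1735  0.0419] [-87.8  -2.2] [-87.2  -1.5]
[ 0.5399 -0.2034  0.042 ] [-117.6   -1.2] [-116.8   -0.4]
[0.3452, -0.0864, 0.0289, -0.001, 0.0, 0.004]
[0.3453, -0.0864, 0.1229, -0.001, 0.0, 0.004]
```

Blank 2 is about 4 mm off the fence line. I'll draw it into line with a brief squeeze, with no lifting.

Emit:
{"name": "carry_out", "arguments": {"grip": 0.25, "rows": [[0.345, -0.087, 0.02, 0, 0, 0.003], [0.345, -0.087, 0.02, 0, 0, 0.003], [0.345, -0.087, 0.02, 0, 0, 0.003], [0.345, -0.087, 0.02, 0, 0, 0.003], [0.345, -0.087, 0.02, 0, 0, 0.003], [0.345, -0.087, 0.02, 0, 0, 0.003], [0.345, -0.087, 0.02, 0, 0, 0.003], [0.345, -0.087, 0.03, 0, 0, 0.003]]}}

```text
clock: 10.65
tool_pos: [0.5358, -0.1483, 0.1188]
orientation: [-180.0, -0.0, -87.2]
force: [0.3, -0.9, 0.3]
opening: 0.0545
gripper_force: 0.0
```

```bash
python3 -c "
from g import *
print(o['tool_pos'],o['orientation'],o['opening'],tofix(o['tool_pos']),rel(*fix(-57,-1.3),.0265,-87))"
```

```text
[ 0.53579923 -0.14828257  0.11883116] [-1.79959367e+02 -4.29716929e-02 -8.72351427e+01] 0.05451267368145072 (np.float64(-62.37023682685305), np.float64(0.006366440335615972)) [-0.0054, -0.0012, 0.0923, -0.001, -0.001, -0.004]
```

Emit:
{"name": "carry_out", "arguments": {"rows": [[0, 0, 0.03, 0, 0, 0], [0, 0, 0.05, 0, 0, 0], [0, 0, 0.05, 0, 0, 0]]}}

```text
clock: 11.02
tool_pos: [0.5341, -0.1469, 0.0673]
orientation: [179.8, -0.0, -87.1]
force: [0.2, 0.7, 0.2]
opening: 0.0548
gripper_force: 0.0
```

```bash
python3 -c "
from g import *
print(o['tool_pos'],o['orientation'],o['opening'],tofix(o['tool_pos']),rel(*fix(-57,-1.3),.0265,-87))"
```

```text
[ 0.53413827 -0.14687573  0.06725106] [ 1.79786674e+02 -3.38529957e-02 -8.70866253e+01] 0.054791567292463164 (np.float64(-60.877335872171), np.float64(1.5904342422766649)) [-0.0039, -0.003, 0.0407, 0.004, -0.001, -0.002]
```

Emit:
{"name": "carry_out", "arguments": {"rows": [[-0.0035, -0.0025, 0, 0.003, 0, 0], [-0.0035, -0.0025, 0, 0.003, 0, 0], [-0.0035, -0.0025, 0.02, 0.003, 0, 0], [-0.0035, -0.0025, 0.035, 0.003, 0, 0], [-0.0035, -0.0025, 0.039, 0.003, 0, 0], [-0.0035, -0.0025, 0.039, 0.003, 0, 0]]}}

```text
clock: 11.78
tool_pos: [0.538, -0.1444, 0.0298]
orientation: [-179.9, -0.1, -87.2]
force: [-0.7, -0.4, -0.3]
opening: 0.055
gripper_force: 0.0
```

```bash
python3 -c "
from g import *
print(o['tool_pos'],o['orientation'],o['opening'],tofix(o['tool_pos']),rel(*fix(-57,-1.3),.0265,-87))"
```

```text
[ 0.53802894 -0.14436469  0.02978898] [-1.79868996e+02 -5.43206516e-02 -8.71601427e+01] 0.05501980575444404 (np.float64(-58.5760177581605), np.float64(-2.427867679222005)) [-0.0016, 0.0011, 0.0033, -0.002, -0.001, -0.003]
```

Emit:
{"name": "carry_out", "arguments": {"rows": [[-0.001, 0.001, 0.0025, 0, 0, -0.003], [-0.001, 0.001, 0.0025, 0, 0, -0.003], [-0.001, 0.001, 0.0025, 0, 0, -0.003], [-0.001, 0.001, 0.0025, 0, 0, -0.003]]}}

```text
clock: 12.28
tool_pos: [0.5371, -0.1434, 0.0275]
orientation: [-179.8, -0.0, -87.0]
force: [-0.1, 0.2, -0.5]
opening: 0.0549
gripper_force: 0.0
```

```bash
python3 -c "
from g import *
print(o['tool_pos'],o['orientation'],o['opening'],tofix(o['tool_pos']),rel(*fix(-57,-1.3),.0265,-87))"
```

```text
[ 0.53709191 -0.14335776  0.02752922] [-1.79826770e+02 -4.91077770e-02 -8.69879177e+01] 0.05494625199094647 (np.float64(-57.5208298241187), np.float64(-1.545519001777506)) [-0.0005, 0.0002, 0.001, -0.003, -0.001, 0.0]
```

Emit:
{"name": "carry_out", "arguments": {"grip": -0.4, "rows": [[0, 0.0002, 0, -0.003, 0, 0], [0, 0.0002, 0, -0.003, 0, 0], [0, 0.0002, 0, -0.003, 0, 0], [0, 0.0002, 0, -0.003, 0, 0], [0, 0.0002, 0, -0.003, 0, 0]]}}

```text
clock: 12.9
tool_pos: [0.5363, -0.1434, 0.0273]
orientation: [179.9, -0.0, -87.0]
force: [-2.7, 0.2, 1.6]
opening: 0.036
gripper_force: 30.0
```

```bash
python3 -c "
from g import *
print(o['force'],o['opening'],tofix(o['tool_pos']))"
```

```text
[-2.70024706  0.22449296  1.55601899] 0.03598037364231283 (np.float64(-57.55695221300693), np.float64(-0.780604367680702))
```

Emit:
{"name": "carry_out", "arguments": {"rows": [[0, -0.0008, 0, 0, 0, 0], [0, -0.0008, 0, 0, 0, 0], [0, -0.0008, 0, 0, 0, 0]]}}

```text
clock: 13.28
tool_pos: [0.538, -0.1433, 0.0273]
orientation: [-180.0, -0.0, -87.0]
force: [0.8, -1.3, -1.2]
opening: 0.0355
gripper_force: 30.0
```

```bash
python3 -c "
from g import *
print(o['force'],o['opening'],tofix(o['tool_pos']))"
```

```text
[ 0.76174954 -1.34473075 -1.21542732] 0.03550617001280049 (np.float64(-57.49483671578063), np.float64(-2.4462494403351633))
```

Emit:
{"name": "carry_out", "arguments": {"grip": 0.25, "rows": [[0, 0.0005, 0, 0, 0, 0], [0, 0.0005, 0, 0, 0, 0], [0, 0.0005, 0, 0, 0, 0], [0, 0.0005, -0.02, 0, 0, 0], [0.02, 0.0005, -0.04, 0, 0, 0], [0.058, 0.0008, -0.04, 0, 0, 0], [0.058, 0.0008, -0.03, 0, 0, 0], [0.058, 0.0008, -0.02, 0, 0, 0]]}}

```text
clock: 14.28
tool_pos: [0.5394, -0.2013, 0.0467]
orientation: [180.0, -0.0, -87.0]
force: [0.3, -0.5, -0.2]
opening: 0.0549
gripper_force: 0.0
```

```bash
python3 -c "
from g import *
print(o['force'],o['opening'],o['tool_pos'],o['orientation'],tofix(o['tool_pos']),rel(*fix(-116,-1.6),.026,-87))"
```

```text
[ 0.29949147 -0.53578859 -0.15062329] 0.05486436027354659 [ 0.53944562 -0.20127062  0.04668901] [ 1.79966492e+02 -3.64537008e-02 -8.70401516e+01] (np.float64(-115.47736329545512), np.float64(-0.826552028419765)) [0.0005, -0.0008, 0.0207, 0.001, -0.001, -0.001]
```

Emit:
{"name": "carry_out", "arguments": {"grip": 0.25, "rows": [[0.0005, -0.0005, 0.01, 0, 0, 0], [0.0005, -0.0005, 0.018, 0, 0, 0], [0.0005, -0.0005, 0.02, 0, 0, 0], [0.0005, -0.0005, 0.02, 0, 0, 0]]}}

```text
clock: 14.78
tool_pos: [0.5404, -0.2016, 0.0273]
orientation: [180.0, -0.0, -87.0]
force: [-0.2, -0.1, -0.8]
opening: 0.0543
gripper_force: 0.0
```

Emit:
{"name": "carry_out", "arguments": {"grip": -0.4, "rows": [[0, 0, 0, 0, 0, 0], [0, 0, 0, 0, 0, 0], [0, 0, 0, 0, 0, 0], [0, 0, 0, 0, 0, 0], [0, 0, 0, 0, 0, 0]]}}

```text
clock: 15.4
tool_pos: [0.5405, -0.2018, 0.0277]
orientation: [-180.0, -0.1, -87.0]
force: [-1.3, 1.2, 3.8]
opening: 0.0354
gripper_force: 30.0
```

```bash
python3 -c "
from g import *
print(o['force'],o['opening'],o['orientation'],tofix(o['tool_pos']),o['tool_pos'][2])"
```

```text
[-1.31009164  1.16150151  3.76413139] 0.035446978135652146 [-1.79997275e+02 -5.19301074e-02 -8.69906939e+01] (np.float64(-116.06023438677444), np.float64(-1.8104065747328297)) 0.027675690849655477
```

Emit:
{"name": "carry_out", "arguments": {"rows": [[-0.004, 0, 0, 0, 0, 0], [-0.009, 0, 0, 0, 0, 0], [-0.014, 0, 0, 0, 0, 0], [-0.019, 0, 0, 0, 0, 0], [-0.024, 0, 0, 0, 0, 0], [-0.029, 0, 0, 0, 0, 0], [-0.034, 0, 0, 0, 0, 0], [-0.039, 0, 0, 0, 0, 0]]}}

```text
clock: 16.4
tool_pos: [0.5386, -0.1627, 0.0277]
orientation: [-180.0, -0.1, -87.0]
force: [0.4, -5.3, 4.8]
opening: 0.0358
gripper_force: 30.0
```

Emit:
{"name": "carry_out", "arguments": {"rows": [[-0.005, 0, 0, 0, 0, 0], [-0.01, 0, 0, 0, 0, 0], [-0.015, 0, 0, 0, 0, 0], [-0.02, 0, 0, 0, 0, 0], [-0.024, 0, 0, 0, 0, 0], [-0.024, 0, 0, 0, 0, 0]]}}

```text
clock: 17.15
tool_pos: [0.5372, -0.1384, 0.0276]
orientation: [-180.0, -0.0, -87.0]
force: [-0.8, -2.0, 5.8]
opening: 0.0356
gripper_force: 30.0
```

```bash
python3 -c "
from g import *
print(o['force'],o['opening'],o['orientation'],tofix(o['tool_pos']),o['tool_pos'][2])"
```

```text
[-0.79202447 -2.00841118  5.80249624] 0.03559531978707411 [-1.79989335e+02 -4.72100632e-02 -8.69583578e+01] (np.float64(-52.56980207675843), np.float64(-1.9551683917080676)) 0.027629901932538625
```

Emit:
{"name": "carry_out", "arguments": {"rows": [[-0.004, 0, -0.0004, 0, 0, 0], [-0.009, 0, -0.0004, 0, 0, 0], [-0.014, 0, -0.0004, 0, 0, 0], [-0.019, 0, -0.0004, 0, 0, 0], [-0.024, 0, -0.0004, 0, 0, 0], [-0.029, 0, -0.0004, 0, 0, 0], [-0.033, 0, -0.0004, 0, 0, 0], [-0.036, 0, -0.0004, 0, 0, 0]]}}

```text
clock: 18.15
tool_pos: [0.5351, -0.1026, 0.0277]
orientation: [180.0, -0.0, -87.0]
force: [-0.0, -4.4, 3.0]
opening: 0.0356
gripper_force: 30.0
```

Emit:
{"name": "carry_out", "arguments": {"rows": [[-0.0015, 0, 0, 0, 0, 0], [-0.003, 0, 0, 0, 0, 0], [-0.0045, 0, 0, 0, 0, 0], [-0.006, 0, 0, 0, 0, 0], [-0.0075, 0, 0, 0, 0, 0], [-0.009, 0, 0, 0, 0, 0]]}}

```text
clock: 18.9
tool_pos: [0.5346, -0.0938, 0.0277]
orientation: [180.0, -0.0, -87.0]
force: [0.2, -4.1, 2.4]
opening: 0.0358
gripper_force: 30.0
```

```bash
python3 -c "
from g import *
from h import *
print(o['force'],o['opening'],o['orientation'],tofix(o['tool_pos']),o['tool_pos'][2])
im=cv2.cvtColor(viewer.snapshot('scene'),cv2.COLOR_RGB2BGR); cv2.imwrite('pics/s5.png',im)
cv2.imwrite('pics/s5c.png',cv2.resize(im[150:240,215:325],None,fx=6,fy=6,interpolation=cv2.INTER_CUBIC))"
```

```text
[ 0.22562447 -4.08658804  2.37419963] 0.03582953062698395 [ 1.79981027e+02 -4.66022763e-02 -8.69962201e+01] (np.float64(-7.945943991213145), np.float64(-1.7281641316120024)) 0.02766518222323992
```

View pics/s5c.png

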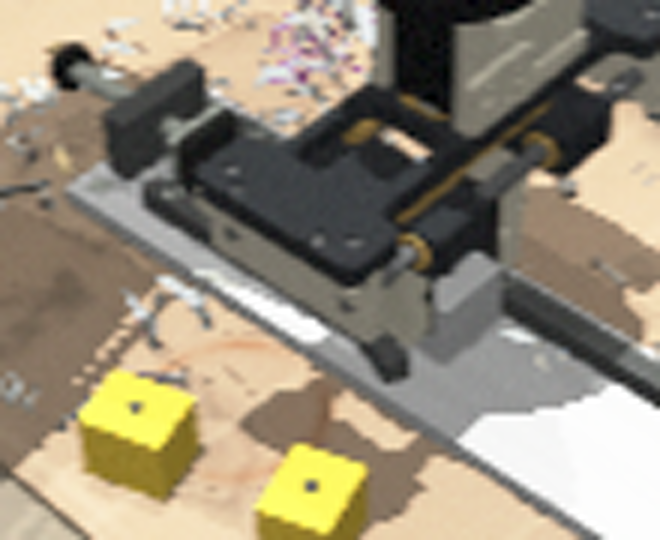

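```bash
python3 -c "
from g import *
from h import *
c=lambda p,z:((proj('scene',np.r_[p,z])[0]-[215,150])*6).round()
print('b4 top',c(fix(-8,-1.7),.042))
for q in ((-23,16),(7,16),(-23,-20),(7,-20)): print(q,c(fix(*q),.042),c(fix(*q),.01))
print('body lo',[c(fix(-8+a,-1.7+b),.094) for a in(-39,39) for b in (-96,96)],[c(fix(-8+a,-1.7+b),.094) for a in(-96,96) for b in (-39,39)])
print('stop brk',[tofix(onz('scene',np.array(p)/6+[215,150],z)[0]) for p,z in (((190,62),.06),((215,105),.045))])"
```

```text
b4 top [439. 266.]
(-23, 16) [439. 307.] [438. 364.]
(7, 16) [382. 272.] [382. 328.]
(-23, -20) [498. 259.] [495. 316.]
(7, -20) [440. 225.] [439. 282.]
body lo [array([673.,  90.]), array([348., 353.]), array([520.,  10.]), array([191., 252.])] [array([705., 229.]), array([575., 343.]), array([325.,  17.]), array([190., 110.])]
stop brk [(np.float64(140.3025025548338), np.float64(-12.140506219004173)), (np.float64(125.71390424716733), np.float64(-11.15550591187119))]
```

The view and the projected points agree: b4 is at the channel mouth (about (439,266)), and the gripper body is clear of the yellow pieces and the stop. I'll creep forward to feel for the stop.

Emit:
{"name": "carry_out", "arguments": {"rows": [[-0.0015, 0, 0, 0, 0, 0], [-0.003, 0, 0, 0, 0, 0], [-0.0045, 0, 0, 0, 0, 0], [-0.006, 0, 0, 0, 0, 0], [-0.0075, 0, 0, 0, 0, 0], [-0.009, 0, 0, 0, 0, 0]]}}

```text
clock: 19.7
tool_pos: [0.5342, -0.0848, 0.0277]
orientation: [180.0, -0.0, -87.0]
force: [-0.0, -3.1, 1.4]
opening: 0.0359
gripper_force: 30.0
```

Emit:
{"name": "carry_out", "arguments": {"rows": [[-0.001, 0, 0, 0, 0, 0], [-0.002, 0, 0, 0, 0, 0], [-0.003, 0, 0, 0, 0, 0]]}}

```text
clock: 20.08
tool_pos: [0.534, -0.0819, 0.0277]
orientation: [180.0, -0.0, -87.0]
force: [0.4, -3.8, 2.3]
opening: 0.0357
gripper_force: 30.0
```

Emit:
{"name": "carry_out", "arguments": {"rows": [[-0.001, 0, 0, 0, 0, 0], [-0.002, 0, 0, 0, 0, 0], [-0.003, 0, 0, 0, 0, 0]]}}

```text
clock: 20.45
tool_pos: [0.5339, -0.0789, 0.0277]
orientation: [180.0, -0.0, -87.0]
force: [-0.2, -3.4, 1.4]
opening: 0.0355
gripper_force: 30.0
```

Emit:
{"name": "carry_out", "arguments": {"rows": [[-0.001, 0, 0, 0, 0, 0], [-0.002, 0, 0, 0, 0, 0], [-0.003, 0, 0, 0, 0, 0]]}}

```text
clock: 20.82
tool_pos: [0.5337, -0.0759, 0.0277]
orientation: [180.0, -0.0, -87.0]
force: [0.0, -3.5, 2.2]
opening: 0.0357
gripper_force: 30.0
```

Emit:
{"name": "carry_out", "arguments": {"rows": [[-0.001, 0, 0, 0, 0, 0], [-0.002, 0, 0, 0, 0, 0]]}}

```text
clock: 21.08
tool_pos: [0.5336, -0.0739, 0.0277]
orientation: [180.0, -0.0, -87.0]
force: [-0.8, -3.7, 0.7]
opening: 0.0356
gripper_force: 30.0
```

Emit:
{"name": "carry_out", "arguments": {"rows": [[-0.001, 0, 0, 0, 0, 0], [-0.002, 0, 0, 0, 0, 0]]}}

```text
clock: 21.32
tool_pos: [0.5335, -0.0719, 0.0277]
orientation: [180.0, -0.0, -87.0]
force: [0.8, -4.1, 2.1]
opening: 0.0355
gripper_force: 30.0
```

Emit:
{"name": "carry_out", "arguments": {"rows": [[-0.001, 0, 0, 0, 0, 0]]}}

```text
clock: 21.45
tool_pos: [0.5335, -0.0709, 0.0277]
orientation: [180.0, -0.0, -87.0]
force: [-0.3, -3.0, 1.7]
opening: 0.0355
gripper_force: 30.0
```

Emit:
{"name": "carry_out", "arguments": {"rows": [[-0.001, 0, 0, 0, 0, 0]]}}

```text
clock: 21.58
tool_pos: [0.5334, -0.0699, 0.0277]
orientation: [180.0, -0.0, -87.0]
force: [0.2, -4.0, 2.5]
opening: 0.0355
gripper_force: 30.0
```

Emit:
{"name": "carry_out", "arguments": {"rows": [[-0.001, 0, 0, 0, 0, 0]]}}

```text
clock: 21.7
tool_pos: [0.5333, -0.0689, 0.0277]
orientation: [180.0, -0.0, -87.0]
force: [-0.5, -4.1, 2.9]
opening: 0.0358
gripper_force: 30.0
```

Emit:
{"name": "carry_out", "arguments": {"rows": [[-0.001, 0, 0, 0, 0, 0]]}}

```text
clock: 21.82
tool_pos: [0.5333, -0.0679, 0.0277]
orientation: [180.0, -0.0, -87.0]
force: [-0.1, -3.3, 1.6]
opening: 0.036
gripper_force: 30.0
```

Emit:
{"name": "carry_out", "arguments": {"rows": [[-0.001, 0, 0, 0, 0, 0]]}}

```text
clock: 21.95
tool_pos: [0.5332, -0.0669, 0.0277]
orientation: [180.0, -0.1, -87.0]
force: [0.1, -4.3, 2.0]
opening: 0.0357
gripper_force: 30.0
```

Emit:
{"name": "carry_out", "arguments": {"rows": [[-0.001, 0, 0, 0, 0, 0]]}}

```text
clock: 22.08
tool_pos: [0.5332, -0.0661, 0.0277]
orientation: [180.0, -0.1, -87.0]
force: [1.2, -7.1, 0.8]
opening: 0.036
gripper_force: 30.0
```

Emit:
{"name": "carry_out", "arguments": {"rows": [[-0.001, 0, 0, 0, 0, 0]]}}

```text
clock: 22.2
tool_pos: [0.5331, -0.0654, 0.0277]
orientation: [180.0, -0.1, -87.0]
force: [1.4, -8.4, 2.0]
opening: 0.0357
gripper_force: 30.0
```

Emit:
{"name": "carry_out", "arguments": {"rows": [[-0.001, 0, 0, 0, 0, 0]]}}

```text
clock: 22.32
tool_pos: [0.533, -0.0646, 0.0277]
orientation: [180.0, -0.1, -87.0]
force: [2.2, -9.5, 0.8]
opening: 0.0357
gripper_force: 30.0
```

The force rose from about 4 N sliding to 9.5 N, so about 5.5 N is on the stop. I'll hold briefly, then release and rise straight up.

Emit:
{"name": "carry_out", "arguments": {"rows": [[0, 0, 0, 0, 0, 0], [0, 0, 0, 0, 0, 0]]}}

```text
clock: 22.58
tool_pos: [0.533, -0.0646, 0.0277]
orientation: [180.0, -0.1, -87.0]
force: [2.3, -8.0, 0.9]
opening: 0.0357
gripper_force: 30.0
```

Emit:
{"name": "carry_out", "arguments": {"grip": 0.25, "rows": [[0, 0, 0, 0, 0, 0], [0, 0, 0, 0, 0, 0], [0, 0, 0, 0, 0, 0], [0, 0, -0.02, 0, 0, 0], [0, 0, -0.06, 0, 0, 0], [0, 0, -0.12, 0, 0, 0]]}}

```text
clock: 23.32
tool_pos: [0.5318, -0.0638, 0.1474]
orientation: [179.8, -0.1, -87.0]
force: [2.0, 0.1, 0.6]
opening: 0.0547
gripper_force: 0.0
```

Emit:
{"name": "carry_out", "arguments": {"rows": [[0.1, 0.03, -0.05, 0, 0, 0], [0.22, 0.09, -0.05, 0, 0, 0], [0.22, 0.09, -0.05, 0, 0, 0], [0.22, 0.09, -0.05, 0, 0, 0], [0.22, 0.09, -0.05, 0, 0, 0], [0.22, 0.09, -0.05, 0, 0, 0]]}}

```text
clock: 24.08
tool_pos: [0.4546, -0.2882, 0.1977]
orientation: [180.0, -0.0, -87.1]
force: [0.4, 0.5, -0.3]
opening: 0.0545
gripper_force: 0.0
```

```bash
python3 -c "
from g import *
from h import *
print(o['tool_pos'],o['force'])
i1=cv2.cvtColor(viewer.snapshot('scene'),cv2.COLOR_RGB2BGR);i2=cv2.cvtColor(viewer.snapshot('top'),cv2.COLOR_RGB2BGR)
cv2.imwrite('pics/s6.png',i1);cv2.imwrite('pics/t6.png',i2)
a=cv2.resize(i1[150:220,225:305],(560,490),interpolation=cv2.INTER_CUBIC)
b=cv2.resize(i2[170:220,205:305],(560,280),interpolation=cv2.INTER_CUBIC)
k=np.vstack([a[:,:],b]); print(k.shape)
cv2.imwrite('pics/k6.png',np.hstack([cv2.resize(a,(400,350)),cv2.resize(b,(400,200))[:,:].copy() if 0 else cv2.copyMakeBorder(cv2.resize(b,(400,200)),0,150,0,0,cv2.BORDER_CONSTANT)]))"
```

```text
[ 0.45458439 -0.2882254   0.1976898 ] [ 0.36620097  0.5383954  -0.26042751]
(770, 560, 3)
```

View pics/k6.png

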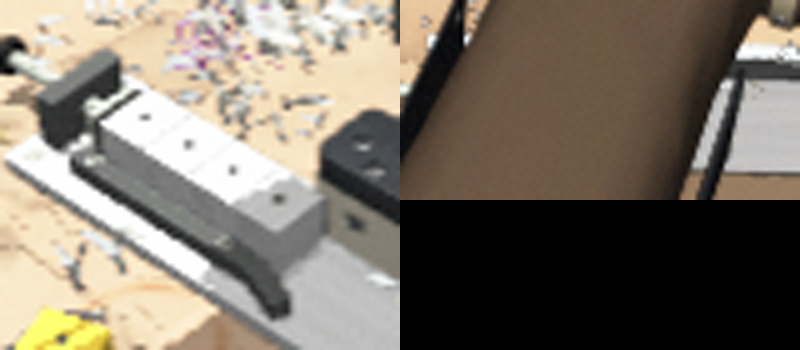

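The four blanks sit as one tight, straight block in the channel against the stop pad, with dots at (146,118), (189,145), (233,170) and (278,199). I'll check the spacing with numbers.

```bash
python3 - <<'E'
from h import *; from g import tofix
s=cv2.imread("pics/s6.png",0)
P=[onz("scene",dot(s,(225+x/5-.4,150+y/5-.4),2),.042)[0] for x,y in [(146,118),(189,145),(233,170),(278,199)]]
print(np.round([tofix(p) for p in P],2)); print(np.round(np.linalg.norm(np.diff(P,axis=0),axis=1)*1e3,2))
E
```

```text
[[108.2   -2.81]
 [ 77.55  -2.4 ]
 [ 48.16  -2.87]
 [ 17.66  -2.07]]
[30.66 29.4  30.5 ]
```

Emit:
{"name": "carry_out", "arguments": {"rows": [[0.17, 0.03, 0, 0, 0, 0], [0.17, 0.03, 0, 0, 0, 0], [0.17, 0.03, 0, 0, 0, 0], [0.17, 0.03, 0, 0, 0, 0], [0.17, 0.03, 0, 0, 0, 0]]}}

```text
clock: 24.8
tool_pos: [0.4343, -0.4586, 0.1974]
orientation: [179.9, -0.0, -86.9]
force: [1.1, 0.1, -0.1]
opening: 0.055
gripper_force: 0.0
```

```bash
python3 - <<'E'
from h import *; from g import tofix
S={}
for n in ("top","scene"):
    g=np.mean([cv2.cvtColor(viewer.snapshot(n),cv2.COLOR_RGB2GRAY) for _ in range(4)],0); S[n]=g
    cv2.imwrite(f"pics/z_{n}.png",g)
    w=[np.array([.5325,-.086,.042])+np.array([-.053,.9986,0])*f/1e3+np.array([.9986,.053,0])*.0022 for f in (108.2,77.9,48,17.7)]
    P=[onz(n,dot(g,p,2),.042)[0] for p in proj(n,np.array(w))]
    print(n,np.round([tofix(p) for p in P],2).tolist(),np.round(np.linalg.norm(np.diff(P,axis=0),axis=1)*1e3,2))
E
```

```text
top [[108.61, -1.14], [78.81, -0.92], [49.0, -0.88], [18.44, -0.24]] [29.8  29.8  30.57]
scene [[108.24, -2.86], [77.53, -2.3], [48.19, -2.9], [17.53, -2.4]] [30.72 29.35 30.66][ WARN:0@3.840] global loadsave.cpp:1063 imwrite_ Unsupported depth image for selected encoder is fallbacked to CV_8U.
```

Both views give 30.6 mm for the b3–b4 pitch against about 30.0 for the others, so the spare may have sprung back about 0.5 mm on release. I'll press again gently from behind with shut fingers.

```bash
python3 -c "
from g import *
print(rel(*fix(-40,-1.5),.12,3),o['joint_pos'])"
```

```text
[-0.3274, -0.1196, 0.0781, 0.001, -0.001, -1.57] [-2.88999454e+01  1.75556378e+01 -7.46769348e+00  5.26122741e-02
 -6.49351787e+01  3.19365846e+01]
```

Emit:
{"name": "carry_out", "arguments": {"grip": -1, "rows": [[-0.05, -0.02, 0, 0, 0, -0.18], [-0.1, -0.04, 0, 0, 0, -0.36], [-0.15, -0.06, 0, 0, 0, -0.54], [-0.2, -0.08, 0, 0, 0, -0.72], [-0.25, -0.1, 0, 0, 0, -0.9], [-0.3, -0.11, 0.02, 0, 0, -1.08], [-0.327, -0.119, 0.05, 0, 0, -1.26], [-0.327, -0.119, 0.07, 0, 0, -1.44]]}}

```text
clock: 26.2
tool_pos: [0.5356, -0.1247, 0.1269]
orientation: [180.0, 0.0, -4.0]
force: [-0.8, -0.2, -0.2]
opening: 0.0005
gripper_force: 0.0
```

Emit:
{"name": "carry_out", "arguments": {"rows": [[0, 0, 0.008, 0, 0, -0.13], [0, 0, 0.008, 0, 0, -0.13], [0, 0, 0.008, 0, 0, -0.13], [0, 0, 0.008, 0, 0, -0.13]]}}

```text
clock: 26.7
tool_pos: [0.5358, -0.127, 0.1204]
orientation: [180.0, -0.1, 2.9]
force: [-1.1, -1.2, -0.4]
opening: 0.0005
gripper_force: 0.0
```

```bash
python3 -c "
from g import *
print(o['opening'],tofix(o['tool_pos']),o['tool_pos'],o['orientation'],rel(*fix(-40,-1.5),.06,3),rel(*fix(-40,-1.5),.019,3))"
```

```text
0.0005369521637927971 (np.float64(-41.06969691065507), np.float64(-1.1204896448697004)) [ 0.53579558 -0.12695236  0.12039397] [ 1.79952811e+02 -5.25850504e-02  2.85887827e+00] [0.0003, -0.0011, 0.0604, 0.001, -0.001, -0.002] [0.0003, -0.0012, 0.1014, 0.001, -0.001, -0.002]
```

Emit:
{"name": "carry_out", "arguments": {"rows": [[0, 0, 0.04, 0, 0, 0], [0, 0, 0.07, 0, 0, 0], [0, 0, 0.09, 0, 0, 0], [0, 0, 0.101, 0, 0, 0], [0, 0, 0.101, 0, 0, 0], [0, -0.004, 0.101, 0, 0, 0], [0, -0.008, 0.101, 0, 0, 0], [0, -0.012, 0.101, 0, 0, 0]]}}

```text
clock: 27.7
tool_pos: [0.5351, -0.1145, 0.0193]
orientation: [180.0, -0.0, 3.0]
force: [-0.6, 0.0, 0.2]
opening: 0.0004
gripper_force: 0.0
```

Emit:
{"name": "carry_out", "arguments": {"rows": [[0, -0.002, 0, 0, 0, 0], [0, -0.004, 0, 0, 0, 0]]}}

```text
clock: 27.95
tool_pos: [0.5346, -0.1107, 0.0188]
orientation: [180.0, 0.0, 3.0]
force: [0.4, -0.2, -0.6]
opening: 0.0002
gripper_force: 0.0
```

Emit:
{"name": "carry_out", "arguments": {"rows": [[0, -0.0015, 0, 0, 0, 0], [0, -0.003, 0, 0, 0, 0]]}}

```text
clock: 28.2
tool_pos: [0.5344, -0.1079, 0.0187]
orientation: [180.0, 0.0, 3.0]
force: [-0.1, -0.5, 0.1]
opening: 0.0005
gripper_force: 0.0
```

Emit:
{"name": "carry_out", "arguments": {"rows": [[0, -0.001, 0, 0, 0, 0], [0, -0.002, 0, 0, 0, 0]]}}

```text
clock: 28.45
tool_pos: [0.5343, -0.1059, 0.0187]
orientation: [180.0, 0.0, 3.0]
force: [0.2, 0.9, -0.1]
opening: 0.0004
gripper_force: 0.0
```

Emit:
{"name": "carry_out", "arguments": {"rows": [[0, -0.001, 0, 0, 0, 0], [0, -0.002, 0, 0, 0, 0]]}}

```text
clock: 28.7
tool_pos: [0.5342, -0.1039, 0.0187]
orientation: [180.0, 0.0, 3.0]
force: [-0.4, -0.4, 0.2]
opening: 0.0006
gripper_force: 0.0
```

Emit:
{"name": "carry_out", "arguments": {"rows": [[0, -0.001, 0, 0, 0, 0], [0, -0.002, 0, 0, 0, 0]]}}

```text
clock: 28.95
tool_pos: [0.5341, -0.1019, 0.0187]
orientation: [180.0, 0.0, 3.0]
force: [-0.2, -0.0, -0.2]
opening: 0.0005
gripper_force: 0.0
```

Emit:
{"name": "carry_out", "arguments": {"rows": [[0, -0.001, 0, 0, 0, 0], [0, -0.002, 0, 0, 0, 0]]}}

```text
clock: 29.2
tool_pos: [0.534, -0.0999, 0.0187]
orientation: [180.0, 0.0, 3.0]
force: [-0.4, 0.1, 1.2]
opening: 0.0005
gripper_force: 0.0
```

Emit:
{"name": "carry_out", "arguments": {"rows": [[0, -0.001, 0, 0, 0, 0], [0, -0.002, 0, 0, 0, 0]]}}

```text
clock: 29.45
tool_pos: [0.5339, -0.0983, 0.0188]
orientation: [179.9, 0.0, 3.0]
force: [0.8, -6.2, 0.3]
opening: 0.0005
gripper_force: 3.1
```

Emit:
{"name": "carry_out", "arguments": {"rows": [[0, -0.001, 0, 0, 0, 0], [0, -0.002, 0, 0, 0, 0]]}}

```text
clock: 29.7
tool_pos: [0.5337, -0.097, 0.0188]
orientation: [179.9, 0.0, 3.0]
force: [0.6, -10.2, 0.4]
opening: 0.0002
gripper_force: 4.8
```

That is 10.2 N in total, about 6 N of it at the stop. I'll back off slowly so the row stays in contact, then retreat.

Emit:
{"name": "carry_out", "arguments": {"rows": [[0, 0.0004, 0, 0, 0, 0], [0, 0.0008, 0, 0, 0, 0], [0, 0.0012, 0, 0, 0, 0], [0, 0.0016, 0, 0, 0, 0], [0, 0.002, 0, 0, 0, 0], [0, 0.0025, 0, 0, 0, 0], [0, 0.0035, 0, 0, 0, 0], [0, 0.007, 0, 0, 0, 0]]}}

```text
clock: 30.7
tool_pos: [0.5343, -0.1028, 0.0187]
orientation: [180.0, 0.0, 3.0]
force: [0.5, -0.8, -0.2]
opening: 0.0004
gripper_force: 0.0
```

Emit:
{"name": "carry_out", "arguments": {"rows": [[0, 0.02, 0, 0, 0, 0], [0, 0.03, -0.03, 0, 0, 0], [0, 0.04, -0.09, 0, 0, 0], [-0.02, 0.09, -0.15, 0, 0, 0], [-0.08, 0.2, -0.15, 0, 0, 0], [-0.1, 0.34, -0.15, 0, 0, 0], [-0.1, 0.34, -0.15, 0, 0, 0], [-0.1, 0.34, -0.15, 0, 0, 0]]}}

```text
clock: 31.7
tool_pos: [0.4567, -0.4239, 0.1684]
orientation: [179.9, -0.0, 3.0]
force: [1.6, 0.1, -0.2]
opening: 0.0004
gripper_force: 0.0
```

Emit:
{"name": "carry_out", "arguments": {"rows": [[0, 0.02, 0, 0, 0, 0], [0, 0.02, 0, 0, 0, 0], [0, 0.02, 0, 0, 0, 0]]}}

```text
clock: 32.08
tool_pos: [0.4585, -0.441, 0.1679]
orientation: [180.0, 0.0, 3.0]
force: [0.3, 1.1, -0.9]
opening: 0.0004
gripper_force: 0.0
```

```bash
python3 - <<'E'
from h import *; from g import tofix,o
print(o["tool_pos"])
for n in ("top","scene"):
    im=viewer.snapshot(n); g=cv2.cvtColor(im,cv2.COLOR_RGB2GRAY).astype(float)
    w=[np.array([.5325,-.086,.042])+np.array([-.053,.9986,0])*f/1e3+np.array([.9986,.053,0])*.0022 for f in (108.6,78.3,48.3,18.2)]
    P=[onz(n,dot(g,p,2),.042)[0] for p in proj(n,np.array(w))]
    print(n,np.round([tofix(p) for p in P],2).tolist(),np.round(np.linalg.norm(np.diff(P,axis=0),axis=1)*1e3,2))
    x,y=proj(n,[.53,0,.03])[0].astype(int); c=im[y-35:y+45,x-35:x+45]
    cv2.imwrite(f"pics/f_{n}.png",cv2.cvtColor(cv2.resize(c,(400,400),interpolation=cv2.INTER_CUBIC),cv2.COLOR_RGB2BGR))
cv2.imwrite("pics/f.png",np.hstack([cv2.imread("pics/f_top.png"),cv2.imread("pics/f_scene.png")]))
E
```

```text
[ 0.45850822 -0.44098099  0.16785621]
top [[108.63, -1.15], [78.81, -0.92], [48.98, -0.86], [18.41, -0.26]] [29.82 29.83 30.57]
scene [[108.27, -2.88], [77.51, -2.26], [48.19, -2.91], [17.51, -2.41]] [30.76 29.32 30.69]
```

View pics/f.png

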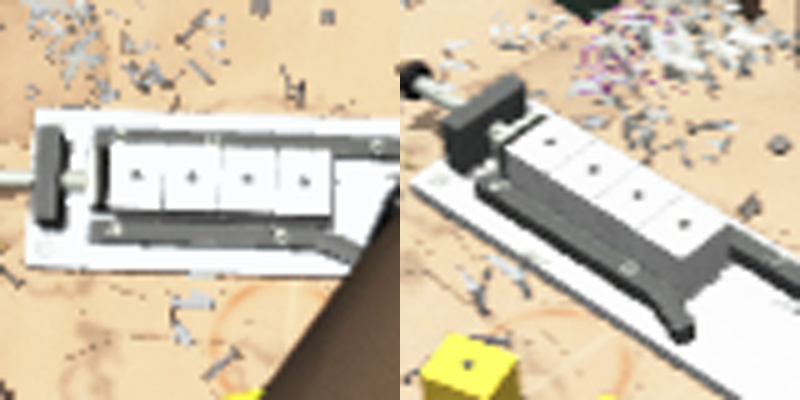

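The top view shows the four blanks (dots at (137,174) to (305,181)) straight, tight and against the pad. The spacing reads the same after the second press, so the 30.6 mm was pixel aliasing and there is no gap. I'm handing in.

```bash
python3 -c "
from plant import workorder
print(workorder.close_job())"
```

```text
the job is handed in; nothing more can be done
None
```

The job is handed in at about 32 s: in the last pictures all four blanks sit square and touching in the channel against the stop, pressed home with about 6 N and released, with the gripper clear and empty; the hand-in gave no verdict.

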